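# Put the wide flat brush away in the latched paint chest

### The arm

A 6-joint arm with a two-finger parallel gripper is mounted at the origin on the work surface. World frame = base frame: x ahead of the robot, y to its left, z up, the work surface at z = 0. Lengths are in m, angles in rad, forces in N, time in s.
With the tool pointing down it reaches from about 0.35 to 0.975 m from the base axis. Payload 7.1 kg.
Tool frame: the origin (TCP) lies midway between the tips of the shut fingers; the grasp point (between the pads) lies 19 mm behind it; z points along the fingers, y is the line along which they close (so a half turn about z gives the same grasp; the last joint's range is limited). The gripper opens to 88 mm and grips with 3 to 60 N. Pads are 20 mm wide; open, the fingers measure 115 mm over their backs; the gripper's body (75 mm by 178 mm) begins 61 mm behind the grasp point.
Start: joints at [1.178, 0.423, 1.63, -0, 1.089, -0.019], TCP at [0.228, 0.582, 0.223] pointing down, gripper open.
Joint ranges: [-3, 3], [-0.9, 2.11], [0.09, 2.58], [-1.31, 4.45], [0.11, 2.69], [-2.54, 2.54]. Speed limits (rad/s): [2.39, 2.39, 3.01, 3.14, 3.14, 3.14].

### API

Orientations are given as a unit quaternion [w, x, y, z].
In Python, from station import move_pose, movel, movej, command_gripper, wait, inverse_kinematics, read_camera, camera_info, MotionError, job_done, get_time, get_joint_pos, get_qvel, get_effort, get_tcp_pos, get_ee_rot, get_ft_force, get_ft_torque, get_grip_width, get_finger_force gives the robot as it stands. Calls block until the motion is done:
- move_pose(position, orientation): joint-space move of the TCP to a pose.
- movel(position, frame=None, v=0.15, until_force=None): straight line of the TCP; frame=None keeps the orientation; v is the mean speed in m/s. With until_force (N) it stops when the force on the tool has changed by that much, and returns True; else False.
- movej(angles): joint-space move.
- command_gripper(opening): opening from 0.0 (shut) to 1.0 (fully open); the grip force is fixed at half the most; returns when the fingers have stopped.
- wait(seconds).
- inverse_kinematics(position, orientation): joint angles nearest the present ones, or None.
- read_camera(name): name is "scene" or "side" or "wrist"; returns the picture (384x512x3 uint8, red, green, blue); there is no depth.
- camera_info(name): a dict with "intrinsics" (3x3 intrinsics, pixels), "T" (4x4, takes a point from camera to world coordinates); the wrist camera has in their place "tool_from_camera" (4x4, takes a point from camera to tool coordinates, whose origin is the TCP and whose axes are the flange's). Camera axes: x right, y up, looking along -z (the intrinsics and any distortion apply to the point x, -y, -z); pixel columns grow to the right and rows downward; lengths in m; the calibration is good to about 2 mm. A picture is of the moment at which its call begins: read the wrist's pose just before it. camera_info takes no time and is no camera call.
A pose or a line that the arm cannot do raises MotionError and nothing moves.
- job_done(): hands the job in; it is judged then, once.
Readings, each from a call of its own:
- get_time(): time.
- get_joint_pos(): joint angles.
- get_qvel(): joint speeds.
- get_effort(): joint torques, N m.
- get_tcp_pos(): TCP position.
- get_ee_rot(): TCP orientation.
- get_ft_force(): force on the tool from outside, world axes, zero at the start.
- get_ft_torque(): the same for the moment, N m.
- get_grip_width(): opening from 0.0 (shut) to 1.0 (fully open).
- get_finger_force(): force on a finger pad.
Only numpy, scipy, OpenCV 4.12 (cv2) and the standard library are available. Lean on these libraries where they do the work, as an engineer would, in place of code of your own. Each camera call takes 0.05 s, during which the arm holds its last target. There are 200 camera calls.

### The job

Swing the hasp on top of the small paint chest up off its drawer until it stands about upright and leave it up, then pull the drawer out by its handle as far as it goes. Gently lay the wide flat paintbrush flat on the drawer's floor, without dropping it, and leave the drawer fully open so that the brush can dry. Leave the slim brush, the tin and the jar where they are.

Things in the scene. Friction and masses are not known exactly. Their poses are not given: they have to be found in the camera images.
- chest: Low plywood paint chest, 260 (x) x 300 (y) x 100 (z) mm, fixed to the table, with one drawer. Origin: centre of its underside. Its -x axis points out of the front (towards the robot); x is the drawer's slide line. It stands on the table, top board at 100 mm. Its walls are 12 mm and its top board 10 mm thick.
- drawer (a joint): The drawer: 0 shut, grows as it slides out along the chest's -x axis, 0.125 m at its stop. Its front board (300 mm wide, 15 mm thick, from 4 to 98 mm above the table, outer face 130 mm in front of the chest's centre when shut) is caught by the hasp's nose until the hasp has swung up by about 0.4 rad. The slide rubs with a few newtons.
- drawer_handle (a point): Centre of the drawer's bow handle: a plain steel bar 120 mm long (along y), 12 mm thick (x), 16 mm high (z), 68 mm above the table, held by two posts (at y +-52 mm, 12 mm wide) 45 mm in front of the drawer's front board (39 mm clear between bar and board). Axes as the chest's; moves with the drawer.
- drawer_floor (a point): Point on the drawer's flat inner floor (18 mm above the table), in the middle of the part that lies open when the drawer is fully out. That open part is 119 mm in x (front wall to chest) and 258 mm in y; so a long thing lies there along y. The tray's walls rise 52 mm above this floor, the front board 80 mm, and the chest's top 82 mm. Axes as the chest's; moves with the drawer.
- hasp (a joint): The hasp: a stiff plain steel strap, 14 mm wide (y) and 6 mm thick, along x in the middle of the chest's top near its front, hinged at its rear end. 0 lying flat with its down-turned nose hooked in front of the drawer's front board; grows as its front end swings up and back, 1.57 upright, 1.9 at its stop (rad). It stays where it is left.
- hasp_grip (a point): Centre of the hasp's upright thumb tab, at its front end: 24 mm long (x), 14 mm wide (y), standing 31 mm above the strap. This point is 56 mm in front of the hinge axis and 20 mm above it when flat (126 mm above the table; the tab's top is at 140 mm). It turns with the hasp. Tab, strap and nose are all 14 mm wide, so the tab can be pinched along y at any angle.
- hasp_hinge (a point): Point on the hasp's hinge axis (which runs along the chest's y), in the middle of the chest's width, 106 mm above the table, 60 mm behind the outer face of the shut drawer. Axes as the chest's.
- flat_brush: The wide flat paintbrush, loose, 190 mm long along its x: wooden handle 110 mm long, 26 mm wide, 16 mm thick (x -100 to +10), steel ferrule 56 mm wide, 16 mm thick (x +10 to +45), dark stiff bristle block 54 mm wide, 12 mm thick (x +45 to +90). Origin: on its underside, 10 mm behind the ferrule, near the centre of mass; z up through its flat face as it lies. About 90 g.
- brush_grip (a point): Good place to pinch the wide flat brush, across the handle (26 mm wide along the brush's y): 13 mm behind its origin, 10 mm above its underside.
- round_brush: Bystander: the slim brush, loose, 195 mm long along its x, pale paint-stained handle 14 mm thick, tip at most 20 mm wide. Origin on its underside, near the middle of its length. It and the wide brush may lie on either side.
- tin: Bystander: empty round metal tin, 90 mm across, 36 mm high. Origin: centre of its underside.
- jar: Bystander: closed glass jar with a steel cap, 72 mm across, 85 mm high. Origin: centre of its underside.
Things that resemble listed ones, but are neither listed nor needed, are in the scene too. Of the things like the flat_brush, leave any that is orange; of the rest the larger one is meant.

How it is judged:
On the way, in this order (a step that is already met when the one before it is completed fails the run):
1. the hasp stands up off the drawer (swung up at least 1.2 rad, about 70 degrees) (value of joint hasp above 1.2 rad), for 0.2 s.
2. the drawer is pulled out to its stop (at least 0.112 of its 0.125 m) (value of joint drawer above 0.112 m), for 0.2 s.
At the end, for the whole second after the job is handed in: Hasp up (over 1.2 rad), drawer out to its stop (over 0.112 of 0.125 m), wide brush at rest flat on the drawer floor (within 7 degrees of level, either face up, within 8 mm of the floor); slim brush, tin and jar within 30 mm of their starts (value of joint hasp above 1.2 rad and value of joint drawer above 0.112 m and z of flat_brush in the frame of drawer_floor above -0.006 m and ((z of flat_brush in the frame of drawer_floor below 0.008 m and angle between flat_brush's own z axis and vertical below 0.12 rad) or (z of flat_brush in the frame of drawer_floor below 0.024 m and angle between flat_brush's own z axis and vertical above 3.02 rad)) and x of flat_brush in the frame of drawer_floor between -0.06 and 0.16 m and y of flat_brush in the frame of drawer_floor between -0.13 and 0.13 m and linear speed of flat_brush below 0.02 m/s); the robot touches nothing.
It fails at once if the slim brush is disturbed (moved more than 30 mm) (distance of round_brush from where it was at the start of the episode above 0.03 m).
It fails at once if the tin is disturbed (moved more than 30 mm) (distance of tin from where it was at the start of the episode above 0.03 m).
It fails at once if the jar is disturbed (moved more than 30 mm) (distance of jar from where it was at the start of the episode above 0.03 m).
It fails at once if the wide flat brush is dropped or thrown (not held by the fingers and faster than 0.6 m/s: a fall of about 2 cm or more) (contact force between the fingers and flat_brush below 0.05 N and linear speed of flat_brush above 0.6 m/s).
It also fails if it takes over 64 s, if anything falls off the work surface, if the arm or the gripper's body presses on something with over 40 N, if the wrist force passes 120 N, or if a joint passes its speed limit or range.

## Working session

There is one attempt and no reset: what is moved stays moved. The work goes in short steps, each a Python script; the robot and the scene stay as the last script left them, time stands still between calls to the robot, and variables do not carry over. Pictures are saved under pics/ and viewed, at most 12 in all, crops included, and the job is handed in when it is done.

```bash
mkdir -p pics; ls; python3 - <<'E'
from station import *
import cv2,numpy as np
a=read_camera("scene");b=read_camera("side")
cv2.imwrite("pics/scene.png",a[:,:,::-1]);cv2.imwrite("pics/side.png",b[:,:,::-1])
np.set_printoptions(precision=4,suppress=True)
for n in("scene","side","wrist"):print(n,camera_info(n))
print(get_time(),get_ee_rot())
E
```

```text
pics
scene {'intrinsics': array([[362.3954,   0.    , 258.0107],
       [  0.    , 362.3954, 192.0117],
       [  0.    ,   0.    ,   1.    ]]), 'T': array([[ 0.345 , -0.7889,  0.5085,  1.052 ],
       [ 0.9385,  0.2827, -0.1982, -0.184 ],
       [ 0.0126,  0.5456,  0.838 ,  0.9383],
       [ 0.    ,  0.    ,  0.    ,  1.    ]])}
side {'intrinsics': array([[362.0931,   0.    , 257.0165],
       [  0.    , 362.0931, 191.6201],
       [  0.    ,   0.    ,   1.    ]]), 'T': array([[ 0.9633,  0.1338, -0.2327,  0.3242],
       [-0.2681,  0.5172, -0.8128, -0.8859],
       [ 0.0116,  0.8453,  0.5341,  0.6679],
       [ 0.    ,  0.    ,  0.    ,  1.    ]])}
wrist {'intrinsics': array([[294.0091,   0.    , 255.796 ],
       [  0.    , 294.0091, 193.2106],
       [  0.    ,   0.    ,   1.    ]]), 'tool_from_camera': array([[-0.0009,  0.9589,  0.2837,  0.0774],
       [ 1.    ,  0.0008,  0.0003,  0.0006],
       [ 0.0001,  0.2837, -0.9589, -0.1624],
       [ 0.    ,  0.    ,  0.    ,  1.    ]])}
0.1 [-0.0001  0.1858  0.9826 -0.0007]
```

View pics/scene.png

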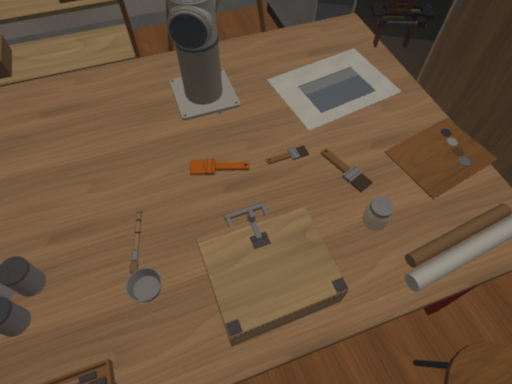

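View pics/side.png

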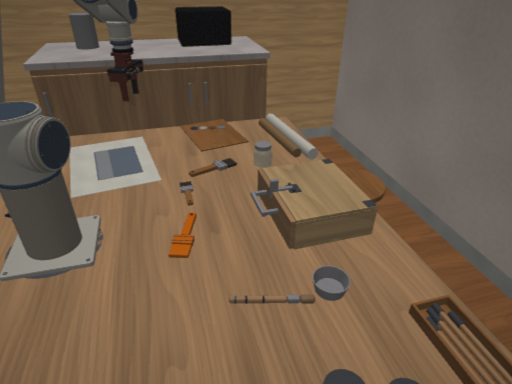

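Scene view, brush candidates: orange (220,166), excluded by its colour. Small brown (288,155). Larger brown (346,170), which fits because it is not orange and is the bigger of the two. The slim brush is at (137,240), the tin at (144,285), the jar at (378,213), and the chest top spans about (198,243) to (344,285). I'll enlarge to confirm.

```bash
python3 - <<'E'
import cv2
a=cv2.imread("pics/scene.png")[140:340,185:405]
cv2.imwrite("pics/crop1.png",cv2.resize(a,None,fx=3,fy=3,interpolation=cv2.INTER_CUBIC)[:600])
E
```

```text
(no output)
```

View pics/crop1.png

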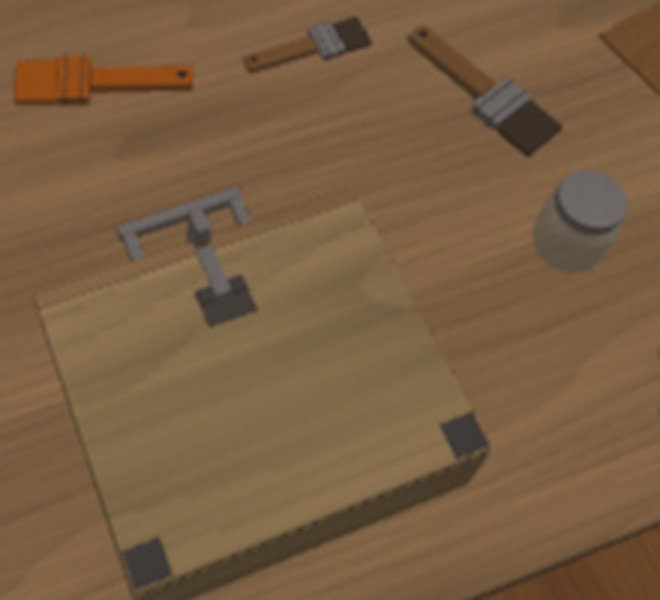

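The crop confirms it. The larger non-orange brush runs from handle end (415,30) to bristles (545,140) in crop pixels, and the other brown one is clearly smaller. Next I compute poses.

```bash
cat > h.py <<'E'
from station import *
import numpy as np, cv2
from scipy.spatial.transform import Rotation as R
np.set_printoptions(precision=4,suppress=True)
def Twrist():
    w,x,y,z=get_ee_rot();T=np.eye(4);T[:3,:3]=R.from_quat([x,y,z,w]).as_matrix();T[:3,3]=get_tcp_pos()
    return T@camera_info("wrist")["tool_from_camera"]
def ray(K,T,uv,z):
    d=T[:3,:3]@(np.array([1,-1,-1])*(np.linalg.inv(K)@[uv[0],uv[1],1]))
    o=T[:3,3]; return (o+d*(z-o[2])/d[2])
def proj(K,T,p):
    q=np.linalg.inv(T)@np.append(p,1); q=K@(q[:3]*[1,-1,-1]); return q[:2]/q[2]
def cam(n,uv,z):
    c=camera_info(n); return ray(c["intrinsics"],c["T"],uv,z)
def quat(M):
    x,y,z,w=R.from_matrix(M).as_quat(); return np.array([w,x,y,z])
def down(yaw,tilt=0):
    """tool down, closing line (tool y) along world yaw; tilt about that line (+: fingers... see use)"""
    y=np.array([np.cos(yaw),np.sin(yaw),0]); z=np.array([0,0,-1.])
    M=np.column_stack([np.cross(y,z),y,z])
    return quat(R.from_rotvec(y*tilt).as_matrix()@M)
E
python3 - <<'E'
from h import *
c=lambda x,y,z:cam("scene",(185+x/3,140+y/3),z)
BL=c(133,592,.1);BR=c(487,452,.1);FL=c(40,298,.1);FR=c(360,202,.1)
H1=c(120,232,.076);H2=c(240,190,.076)
tab=c(196,212,.14);hin=c(223,294,.108)
for n,p in dict(BL=BL,BR=BR,FL=FL,FR=FR,H1=H1,H2=H2,tab=tab,hin=hin,b0=c(415,33,.016),b1=c(545,140,.012),s0=c(248,64,.016),s1=c(362,32,.012),jar=c(592,200,.085)).items():print(n,p)
print(np.linalg.norm(BR-BL),np.linalg.norm(H2-H1),np.linalg.norm(FL-BL))
for a,b in((BL,BR),(FL,FR),(H1,H2)):print(np.arctan2(*(b-a)[1::-1]))
# tin, round brush
print("tin",cam("scene",(144,278),.036),"rb",cam("scene",(139,212),.01),cam("scene",(134,270),.01))
print("now",get_tcp_pos(),Twrist()[:3,3])
E
```

```text
BL [ 0.8781 -0.1757  0.1   ]
BR [0.8741 0.1165 0.1   ]
FL [ 0.6267 -0.1778  0.1   ]
FR [0.6322 0.1163 0.1   ]
H1 [ 0.5754 -0.0927  0.076 ]
H2 [0.5706 0.0253 0.076 ]
tab [ 0.6141 -0.0331  0.14  ]
hin [ 0.6794 -0.0323  0.108 ]
b0 [0.4138 0.2919 0.016 ]
b1 [0.5848 0.3584 0.012 ]
s0 [0.3923 0.104  0.016 ]
s1 [0.3901 0.2394 0.012 ]
jar [0.6948 0.3232 0.085 ]
0.29218247588237606 0.11801603609382154 0.25135606215769346
1.5844127983085698
1.5523049924398586
1.6119098435890664
tin [ 0.6527 -0.3365  0.036 ] rb [ 0.4365 -0.3177  0.01  ] [ 0.6101 -0.3618  0.01  ]
now [0.228  0.5814 0.222 ] [0.1562 0.6105 0.3844]
```

```bash
python3 - <<'E'
from h import *
t=get_time()
for n,p in(("wb",(.50,.32,.28)),("wc",(.60,-.03,.32))):
    move_pose(p,down(np.pi/2)); T=Twrist(); im=read_camera("wrist")
    cv2.imwrite(f"pics/{n}.png",im[:,:,::-1]); np.save(n+"T.npy",T); print(get_time()-t,get_joint_pos())
E
```

```text
1.4749999999999999 [ 0.5508  0.3173  1.6481  0.0002  1.1766 -1.021 ]
2.8916999999999997 [-0.0678  0.293   1.5886  0.0003  1.2604 -1.6402]
```

View pics/wb.png

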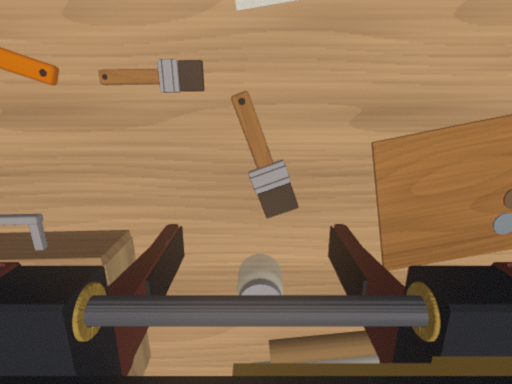

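View pics/wc.png

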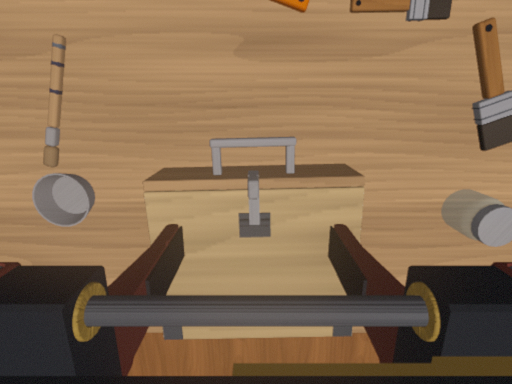

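Wrist view wb: brush from handle end (240,97) to bristle end corners (298,206) and (266,216). Wrist view wc: handle bar (211,141)–(296,139), tab at about (253,175), front board's top edge about (148,186)–(361,181).

```bash
python3 - <<'E'
from h import *
K=camera_info("wrist")["intrinsics"]
for n,pts in(("wb",dict(hend=(238,95,.008),b1=(298,206,.006),b2=(266,216,.006),junc=(264,166,.016),f1=(283,161,.016),f2=(249,174,.016))),
 ("wc",dict(h1=(211,143,.076),h2=(296,141,.076),e1=(148,187,.098),e2=(361,182,.098),tab=(253,174,.14),hb1=(239,214,.106),hb2=(270,213,.106)))):
    T=np.load(n+"T.npy")
    for k,v in pts.items():print(n,k,ray(K,T,v[:2],v[2]))
# brush by mask: principal axis of non-table pixels? dark bristles/ferrule/handle
a=cv2.imread("pics/wb.png")[85:225,225:305]
hsv=cv2.cvtColor(a,cv2.COLOR_BGR2HSV)
m=((hsv[...,2]<130)|(hsv[...,1]<60)).astype(np.uint8)
n,l,s,c=cv2.connectedComponentsWithStats(m);print(s[1:][s[1:,4]>50])
cv2.imwrite("pics/m.png",m*255)
# chest: hasp strap edge columns on row 195-208 (grey)
b=cv2.imread("pics/wc.png");print(b[200,240:268].tolist());print(b[150:230:3,253].tolist())
E
```

```text
wb hend [0.4071 0.296  0.008 ]
wb b1 [0.5721 0.387  0.006 ]
wb b2 [0.5888 0.337  0.006 ]
wb junc [0.5065 0.333  0.016 ]
wb f1 [0.4991 0.3608 0.016 ]
wb f2 [0.5185 0.3108 0.016 ]
wc h1 [ 0.571  -0.0899  0.076 ]
wc h2 [0.5682 0.0266 0.076 ]
wc e1 [ 0.6275 -0.1744  0.098 ]
wc e2 [0.6205 0.1133 0.098 ]
wc tab [ 0.6    -0.0318  0.14  ]
wc hb1 [ 0.6634 -0.0514  0.106 ]
wc hb2 [ 0.662  -0.0091  0.106 ]
[[  24   75   49   58 1809]]
[[108, 149, 177], [105, 147, 174], [107, 148, 176], [107, 149, 176], [107, 148, 175], [106, 146, 174], [105, 146, 175], [107, 147, 174], [122, 148, 167], [139, 146, 157], [144, 146, 151], [141, 143, 147], [140, 144, 150], [143, 145, 151], [145, 147, 152], [143, 146, 151], [144, 146, 152], [145, 147, 152], [144, 149, 155], [121, 145, 167], [106, 145, 171], [104, 145, 171], [107, 145, 172], [104, 145, 171], [105, 144, 170], [104, 144, 170], [103, 144, 171], [104, 143, 170]]
[[103, 141, 177], [102, 139, 175], [96, 134, 168], [97, 134, 169], [103, 142, 178], [87, 119, 151], [55, 77, 99], [76, 83, 91], [77, 82, 91], [79, 85, 95], [100, 104, 111], [141, 143, 150], [137, 140, 147], [144, 146, 151], [145, 146, 153], [141, 144, 150], [123, 126, 134], [144, 146, 153], [143, 146, 151], [145, 148, 155], [144, 146, 152], [142, 145, 151], [145, 148, 153], [142, 144, 150], [145, 147, 154], [88, 92, 98], [81, 88, 92]]
```

Chest yaw is about 0.024, with the front face centre at about (0.6215, -0.0305). Now the hasp: pinch the tab, then sweep the arc with the tool kept vertical.

```bash
cat >> h.py <<'E'
YAW=.024; F=np.array([.6215,-.0305]); ux=np.array([np.cos(YAW),np.sin(YAW)]); uy=np.array([-ux[1],ux[0]])
def C(x,y,z):  # chest coords relative to the shut front face centre, x inward
    return np.append(F+x*ux+y*uy,z)
E
python3 - <<'E'
from h import *
for p in((15,80),(192,78)):print("orange",cam("scene",(185+p[0]/3,140+p[1]/3),.012))
q=down(np.pi/2+YAW)
command_gripper(.5)
r0=np.array([-.056,.025]) # grasp point wrt hinge (x,z)
def P(a):
    c,s=np.cos(a),np.sin(a); x=c*r0[0]+s*r0[1]; z=-s*r0[0]+c*r0[1]
    return C(.06+x,0,.106+z-.019)
p=P(0); move_pose(p+[0,0,.07],q); print("contact",movel(p,v=.1,until_force=8),get_tcp_pos(),p)
command_gripper(0.0); print("w",get_grip_width()*88,get_finger_force())
for a in np.linspace(.2,1.6,8):
    movel(P(a),v=.08)
    f=get_ft_force(); print(round(a,2),np.array(f),get_grip_width()*88)
    if np.linalg.norm(f)>50:break
im=read_camera("scene");cv2.imwrite("pics/s2.png",cv2.resize(im[180:290,190:320,::-1],None,fx=4,fy=4)); print(get_time())
E
```

```text
orange [ 0.3263 -0.1357  0.012 ]
orange [0.387  0.0422 0.012 ]
contact False [ 0.626  -0.0304  0.1126] [ 0.6255 -0.0304  0.112 ]
w 13.709041545918975 29.997323155403137
0.2 [-2.4371 -6.6914  0.3553] 13.657421559788329
0.4 [-2.6954 -6.8659 -0.2165] 13.678607432821035
0.6 [-3.7099 -6.7937 -1.3173] 13.920514901240685
0.8 [-2.165  -7.0533 -2.1468] 13.764985570559865
1.0 [-1.4387 -6.0532 -1.6528] 13.364125096234362
1.2 [-1.8765 -5.8506 -0.8049] 13.513111001516116
1.4 [-1.6743 -5.7807 -0.5624] 13.745946826760798
1.6 [-0.9482 -5.6273  1.4416] 13.27496327552742
8.3083
```

View pics/s2.png

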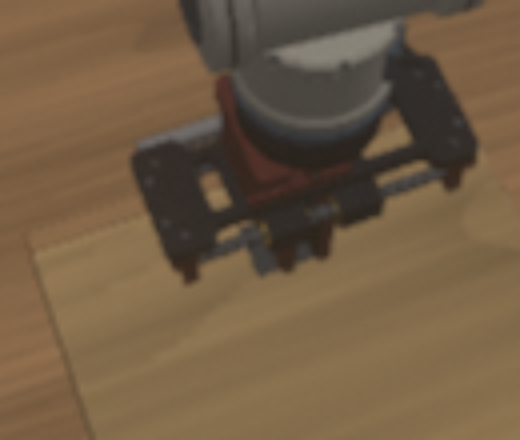

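The grip width held at 13.7 mm through the whole arc with low forces, so the hasp followed. The view shows the fingers on the tab above the chest top. Now release, then hook the drawer with closed, tilted fingers.

```bash
python3 - <<'E'
from h import *
r0=np.array([-.056,.025])
def P(a):
    c,s=np.cos(a),np.sin(a); x=c*r0[0]+s*r0[1]; z=-s*r0[0]+c*r0[1]
    return C(.06+x,0,.106+z-.019)
movel(P(1.7),v=.08); command_gripper(.4)
movel(P(1.7)+[0,0,.09],v=.2)
# tilt: tool z gets forward (+x) component
for s in(.17,-.17):
    q=down(np.pi/2+YAW,s); w,x,y,z=q
    if R.from_quat([x,y,z,w]).as_matrix()[0,2]>0:break
command_gripper(0)
move_pose(C(-.04,0,.20),q)
im=read_camera("side");cv2.imwrite("pics/s3.png",cv2.resize(im[100:260,200:400,::-1],None,fx=3.5,fy=3.5))
movel(C(-.0175,0,.15),v=.2)
print("c",movel(C(-.0175,0,.05),v=.08,until_force=8),get_tcp_pos(),C(-.0175,0,.05))
f0=np.array(get_ft_force())
print("stop",movel(C(-.165,0,.05),v=.06,until_force=22),get_tcp_pos(),np.array(get_ft_force())-f0)
print("travel",(F-np.array(get_tcp_pos())[:2])@ux, get_time())
T=Twrist();im=read_camera("wrist");cv2.imwrite("pics/w3.png",im[:,:,::-1]);np.save("w3T.npy",T)
E
```

```text
c False [ 0.6034 -0.0309  0.05  ] [ 0.604  -0.0309  0.05  ]
stop True [ 0.4662 -0.0348  0.0512] [5.4493 0.4518 3.1234]
travel 0.155321298027713 15.05
```

View pics/s3.png

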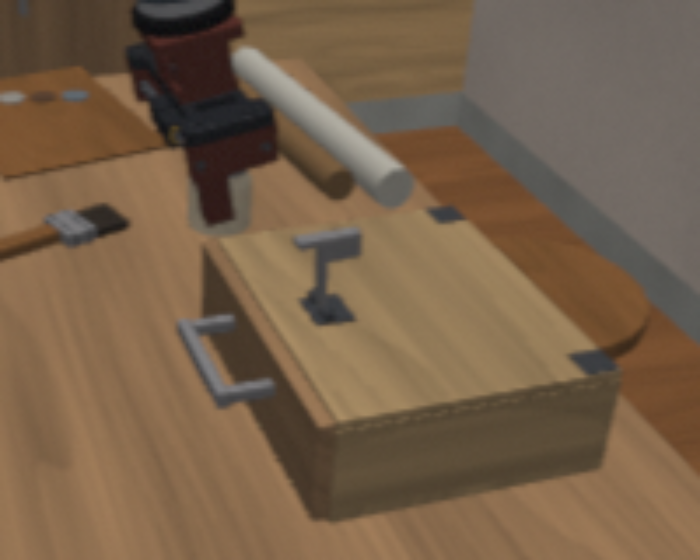

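View pics/w3.png

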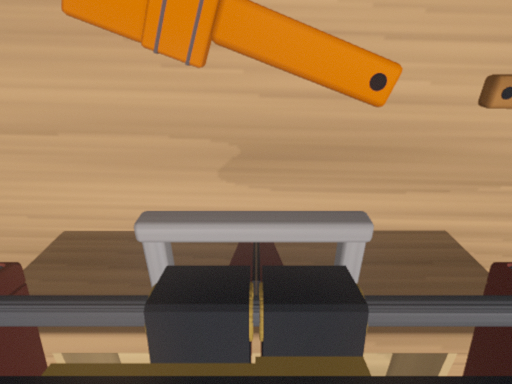

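The side view shows the hasp standing upright, and the wrist view shows the handle bar at row 215 with the fingers hooked behind it at the stop. Now I unhook, measure how far the drawer is out, and fetch the brush.

```bash
python3 - <<'E'
from h import *
K=camera_info("wrist")["intrinsics"];T=np.load("w3T.npy")
m=(ray(K,T,(140,213),.076)+ray(K,T,(369,213),.076))/2
print("bar front",m,"drawer out",(F-m[:2])@ux-.051)
p=np.array(get_tcp_pos())
movel(p+np.append(.006*ux,0),v=.05); movel(p+np.append(.006*ux,.13),v=.2)
by=.364; o=np.array([.498,.330]); g=o-.013*np.array([np.cos(by),np.sin(by)])
q=down(by+np.pi/2)
move_pose([*g,.12],q); command_gripper(.7)
print("c",movel([*g,.006],v=.08,until_force=6),get_tcp_pos())
command_gripper(0); print("w",get_grip_width()*88,get_finger_force())
movel([*g,.05],v=.08); movel([*g,.20],v=.15)
print("w",get_grip_width()*88,get_finger_force(),get_time(),get_joint_pos())
T=Twrist();im=read_camera("side");im2=read_camera("wrist")
cv2.imwrite("pics/p4.png",np.hstack([cv2.resize(im[40:340,100:400,::-1],(400,400)),cv2.resize(im2[...,::-1],(400,400))]))
E
```

```text
bar front [ 0.433  -0.0359  0.076 ] drawer out 0.1376129216685197
c False [0.4862 0.3256 0.0065]
w 25.879995676776545 30.000166296958923
w 25.76711457257948 29.999831914901733 22.6417 [ 0.5697  0.3926  1.7402  0.      1.0105 -1.3651]
```

View pics/p4.png

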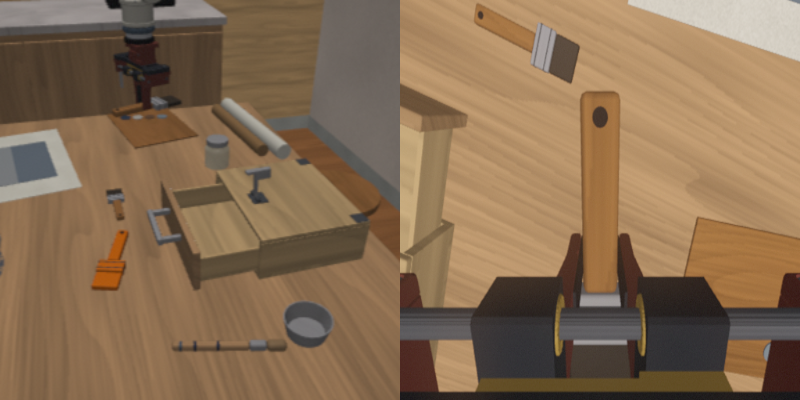

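The brush is held centred along the tool axis and has been lifted clear. The drawer is open, the hasp is up and the bystanders haven't moved. Now to place it.

```bash
python3 - <<'E'
from h import *
p=np.array(get_tcp_pos()); movel([*p[:2],.23],v=.15)
q=down(YAW); a=lambda z:C(-.072,.028,z)
move_pose(a(.23),q); print(get_time(),get_grip_width()*88)
movel(a(.12),v=.12)
print("c1",movel(a(.05),v=.06,until_force=8),get_tcp_pos())
print("c2",movel(a(.021),v=.03,until_force=4),get_tcp_pos(),get_ft_force(),get_time())
T=Twrist();im=read_camera("side");im2=read_camera("wrist")
cv2.imwrite("pics/p5.png",np.hstack([cv2.resize(im[130:290,170:350,::-1],(400,400)),cv2.resize(im2[...,::-1],(400,400))]))
E
```

```text
24.3583 25.58250862106626
c1 False [ 0.5492 -0.0043  0.0504]
c2 True [ 0.549  -0.0042  0.0239] [1.5987 0.351  4.1639] 27.55
```

View pics/p5.png

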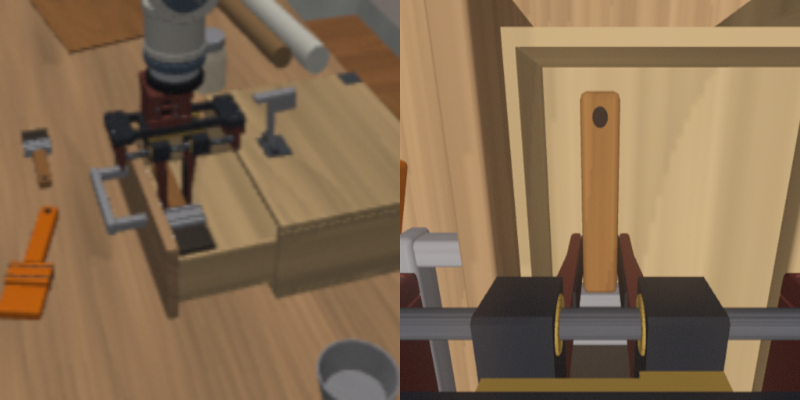

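The brush lies inside the tray, clear of the walls. Contact came at TCP z 0.024, which is the floor height expected. Release, lift and check.

```bash
python3 - <<'E'
from h import *
command_gripper(.40); print(get_grip_width()*88)
movel(C(-.072,.028,.10),v=.06); movel(C(-.072,.028,.22),v=.2); movel(C(-.20,.2,.35),v=.3)
wait(.3)
im=read_camera("side");im2=read_camera("scene")
cv2.imwrite("pics/p6.png",np.hstack([cv2.resize(im[130:330,170:370,::-1],(400,400)),cv2.resize(im2[130:330,110:410,::-1],(400,400))])); print(get_time(),get_ft_force())
E
```

```text
34.85358655240762
31.6 [ 0.7081 -0.0723 -0.095 ]
```

View pics/p6.png

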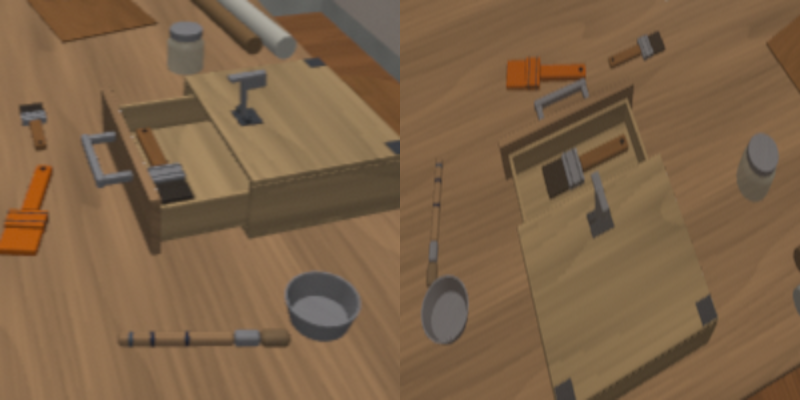

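The final views show the brush flat in the fully open drawer, the hasp up, the bystanders in place and the robot clear.

```bash
python3 -c "
from station import *
print(job_done())"
```

```text
the job is handed in; nothing more can be done
None
```

The job is handed in: the hasp is up, the drawer is pulled out to its stop, the wide brush lies flat on the drawer floor, and the slim brush, tin and jar look unmoved in the last pictures; the hand-in call returned no verdict.

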